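# Lock the dust cup into the separator head

## Task

Refit the dust cup under the dust separator on the bench: take it by its handle, push it gently straight up into the round mount against the spring, turn it counter-clockwise as seen from above until it meets the stop, then let it down so that its lugs drop into their notches and it hangs locked and level on its own when you let go. Feel for the slots, never force the cup (its lugs must not bear on the separator with more than 40 N), and leave the jar, the wood offcut and the spanner where they are.

Things in the scene. Friction and masses are not known exactly. Their poses are not given: they have to be found in the camera images.
- cup_grip (a point): Point to hold on the dust cup's handle: mid-height, mid-width, 120 mm from the cup's axis. The straight level handle sticks out along the cup's own -x; black part 16 mm wide, 24 mm tall, from 55 to 170 mm from the axis; its mid-height is 32 mm above the cup's underside. Axes as the cup's: x from here towards the cup's axis, z up.
- cup_rim (a point): Centre of the cup's top rim, on its axis, 84 mm above its underside; axes as the cup's. The top 10 mm taper from 66 to 54 mm across, to guide it into the mount. Three lugs stand out to 42 mm from the axis, 10 mm wide, 8 mm tall, 12 to 20 mm below this point, at 0, 120 and 240 degrees from the cup's +x.
- cup: Dust cup: round, aluminium, 66 mm across, 84 mm tall, about 0.19 kg, with one handle along its own -x; stands upright on the bench at the start. Origin: centre of its underside; z up.
- head: Dust separator head, fixed to the bench: a blue round housing (110 mm across, 62 mm tall, open below) with a grey hose elbow on top (to 280 mm above the bench), on an arm from a blue column. Origin: on the bench straight below the housing's centre; +x to the column, which is 115 mm away and has a 110 mm square foot. When fitted, the cup's handle points roughly away from the column.
- mount (a point): Centre of the mount's underside, on its vertical axis, 165 mm above the bench; axes as the head's. Inside is a steel ring, bore 73 mm, with three slots for the lugs from below (slot 22 degrees wide, lug 14). Lugs are in line with the slots at cup yaw minus head yaw = -0.39 rad, but the ring may sit up to 0.2 rad either way of that, unseen: feel for it. Off the slots, the lugs' tops meet the ring here.
- mount_seal (a point): On the mount's axis, 24 mm above its underside: here the cup's rim meets a spring-loaded rubber seal that pushes back down with 1.7 N at first, 0.25 N more per mm, for 14 mm of travel, then is solid. A push at the handle, 120 mm out, bears on the lugs about three times as hard.
- mount_pass (a point): On the mount's axis, 31 mm above its underside. Lugs being through the slots, the cup's rim must be raised above this point (3 mm above is good) so that the lugs pass over the ring's land. Then the cup turns counter-clockwise (seen from above), 0.83 rad from the slots' middle to a stop. The ring is rubber-mounted: held against the stop it gives 0.07 rad per N m of twist about the axis (1 N m there is about 25 N at the lugs).
- mount_locked (a point): On the mount's axis, 28 mm above its underside: where the cup's rim is when locked. From the stop the lugs drop 3 mm into notches (play about 2 degrees each way), 0.79 rad counter-clockwise of the slots; the notch walls keep the cup from turning back and it hangs by its lugs.
- jar: Bystander: closed jar, 60 mm across, 90 mm tall; origin at the centre of its underside.
- offcut: Bystander: wood offcut, 120 x 70 x 40 mm; origin at the centre of its underside.
- spanner: Bystander: steel spanner lying on the bench along its own x; origin under its centre.
Not all that is in view belongs to the job. There is more than one size of the cup; the job needs the largest.

How it is judged:
By the outcome, as a careful person would: the job done as asked, in the order asked, and still so for the second after the job is handed in, with the robot touching nothing.
It also fails if it takes over 72 s, if anything falls off the work surface, if the arm or the gripper's body presses on something with over 40 N, if the wrist force passes 120 N, or if a joint passes its speed limit or range.

## Robot

A 6-joint arm with a two-finger parallel gripper is mounted at the origin on the work surface. World frame = base frame: x ahead of the robot, y to its left, z up, the work surface at z = 0. Lengths are in m, angles in rad, forces in N, time in s.
With the tool pointing down it reaches from about 0.35 to 0.925 m from the base axis. Payload 6.4 kg.
Tool frame: the origin (TCP) lies between the finger pads; the fingertips stand 17 mm ahead of it and the grasp point (between the pads) lies 2 mm behind it; x points along the fingers, y is the direction in which the jaws open and shut, and the axes are right-handed (so a half turn about x gives the same grasp; the last joint's range is limited). The gripper opens to 85 mm and grips with 20 to 120 N. Pads are 22 mm wide; open, the fingers measure 114 mm over their backs; the gripper's body (76 mm by 85 mm) begins 54 mm behind the grasp point. The pads swing forward as they close: fully open they stand 13 mm farther back than shut.
Start: joints at [-1.384, 0.245, 1.558, -0, 1.339, -0.174], TCP at [0.229, -0.608, 0.248] pointing down, gripper open.
Joint ranges: [-3.13, 3.13], [-1.02, 2.26], [0.13, 2.54], [-0.95, 4.09], [0.21, 2.88], [-2.74, 2.74]. Speed limits (rad/s): [2.57, 2.57, 3.14, 3.14, 3.14, 3.14].

## Interface

Orientations are given as [roll, pitch, yaw] about the fixed x, y, z axes, in that order (R = Rz(yaw) Ry(pitch) Rx(roll)).
In Python, from station import manip gives the robot as it stands.
- The arm moves only by the tool apply_moves, never from a script. Its argument "targets" is one flat list of numbers, 7 for each row, row after row: the shift along the tool's x, y, z in mm, then the turn, a rotation vector about the tool's x, y, z in degrees, then the opening in per cent of the stroke, from 0 (shut) to 100 (fully open). In form: [tx, ty, tz, wx, wy, wz, gripper, tx, ty, tz, wx, wy, wz, gripper, ...]. A call has 1 to 10 rows; each row is the pose to reach, as a shift and turn from the pose commanded when the call began, along the tool's axes at that moment; what a row does not reach only later rows make up. A row lasts 1/10 s, in which the tool goes at most 50 mm and 8.59 degrees, less where a joint would pass 70% of its speed; a pose out of reach is approached as far as the arm can. A call with a gripper value outside its range is refused whole. The fingers move at their own pace and stop on an object; "squeeze" is the grip in N (left out, the last holds). Time passes only in rows, so rows that repeat a pose let the fingers close. It gives the time, the measured TCP pose, the force and the opening at its end, in the units of the state.
- manip.sense(): the state, without advancing time (a new reading comes with each control period).
- manip.capture(name): name is "scene" or "top"; returns the picture (420x560x3 uint8, red, green, blue); there is no depth.
- manip.calibration(name): a dict with "fx", "fy", "cx", "cy" (pixels), "xyz" and "orientation" of the camera in the world. Camera axes: x right, y down, z forward; pixel columns grow to the right and rows downward; lengths in m; the calibration is good to about 2 mm. A picture is of the moment at which its call begins. calibration takes no time and is no camera call.
- manip.sign_off(): hands the job in, once; it reports no verdict.
The state is a dict: "time_s": time; "qpos": joint angles; "dq": joint speeds; "effort": joint torques, N m; "tcp_pos": TCP position; "tool_rot": TCP orientation; "ft_force": force on the tool from outside, world axes, zero at the start; "moment": the same for the moment, N m; "grip_width": opening from 0.0 (shut) to 1.0 (fully open).
Only numpy, scipy, OpenCV 4.12 (cv2) and the standard library are available. Lean on these libraries where they do the work, as an engineer would, in place of code of your own. Each camera call takes 0.05 s, during which the arm holds its last target.

## Working session

There is one attempt and no reset: what is moved stays moved. The work goes in short steps, Python scripts to look and compute and a tool call to move; the robot and the scene stay as the last step left them, time stands still between calls to the robot, and variables do not carry over. Pictures are saved under pics/ and viewed, and the job is handed in when it is done.

Besides the shell and the picture viewer there is one more tool, called after "Emit:" by a JSON object that holds its "name" and its "arguments", one argument or row to a line. apply_moves: Moves the arm, as the interface text tells. Its arguments: {"type":"object","properties":{"targets":{"type":"array"},"squeeze":{"type":"number"}},"required":["targets"]}

```bash
mkdir -p pics; ls
python3 - <<'E'
from station import manip
import cv2
for n in("scene","top"):
    im=manip.capture(n); cv2.imwrite(f"pics/{n}0.png",im[:,:,::-1]); print(n,manip.calibration(n))
print(manip.sense())
E
```

```text
pics
scene {'fx': 438.6528914654064, 'fy': 438.6528914654064, 'cx': 271.6268577516707, 'cy': 210.9947040492975, 'xyz': array([1.26277328, 0.46592096, 0.81698177]), 'orientation': array([-2.26580458, -0.00462173,  2.19464046])}
top {'fx': 430.7181831428791, 'fy': 430.7181831428791, 'cx': 284.4453034688768, 'cy': 205.10164679423204, 'xyz': array([ 0.31126113, -0.01954529,  1.43152946]), 'orientation': array([-2.94470226,  0.00383892, -1.5451068 ])}
{'time_s': 0.1, 'qpos': array([-1.38408993e+00,  2.45750852e-01,  1.55892329e+00, -2.01650197e-05,
        1.33870127e+00, -1.74100710e-01]), 'dq': array([-0.0021992 , -0.00113388, -0.0037316 ,  0.00049516, -0.00058099,
        0.00058741]), 'effort': array([-1.92107791e-04, -4.30670857e+01, -3.27129400e+01, -1.71655129e-04,
        2.78773936e-03, -1.82743719e-05]), 'tcp_pos': array([ 0.22937831, -0.60766313,  0.2472695 ]), 'tool_rot': array([-1.73389432,  1.56901346,  1.7685101 ]), 'ft_force': array([-0.37655392,  0.01819342, -0.44973813]), 'moment': array([-0.000637  , -0.05333809, -0.02996534]), 'grip_width': 0.9992696110629015}
```

View pics/scene0.png

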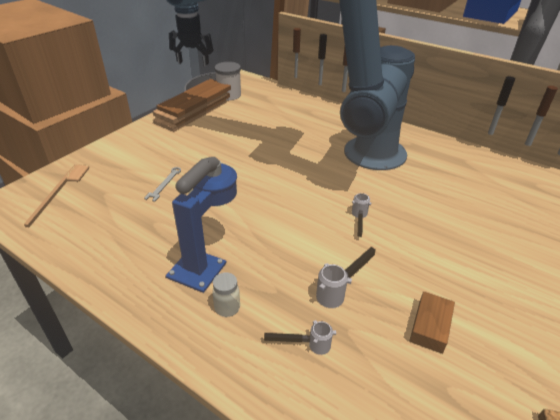

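View pics/top0.png

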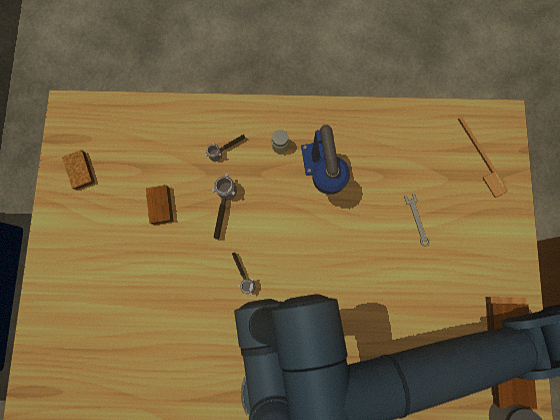

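The scene picture shows three cups. The largest is at (332,285) in scene and (224,187) in top, with its handle pointing at the robot. The separator head is at about (330,172) in top. I'll enlarge both.

```bash
cat > h.py <<'E'
import numpy as np, cv2
from scipy.spatial.transform import Rotation as R
CAL={'scene':dict(f=438.6528914654064,c=(271.6268577516707,210.9947040492975),p=np.array([1.26277328,0.46592096,0.81698177]),o=[-2.26580458,-0.00462173,2.19464046]),
'top':dict(f=430.7181831428791,c=(284.4453034688768,205.10164679423204),p=np.array([0.31126113,-0.01954529,1.43152946]),o=[-2.94470226,0.00383892,-1.5451068])}
def rot(o): return R.from_euler('xyz',o)
def ray(n,u,v):
    c=CAL[n]; d=rot(c['o']).apply([(u-c['c'][0])/c['f'],(v-c['c'][1])/c['f'],1]); return c['p'],d
def onz(n,u,v,z):
    p,d=ray(n,u,v); return p+d*(z-p[2])/d[2]
def proj(n,P):
    c=CAL[n]; q=rot(c['o']).inv().apply(np.atleast_2d(P)-c['p']); return np.c_[q[:,0]/q[:,2]*c['f']+c['c'][0],q[:,1]/q[:,2]*c['f']+c['c'][1]]
def crop(im,x0,y0,w,h,s,name):
    cv2.imwrite(name,cv2.resize(im[y0:y0+h,x0:x0+w],None,fx=s,fy=s,interpolation=cv2.INTER_CUBIC))
E
python3 - <<'E'
from h import *
s=cv2.imread('pics/scene0.png');t=cv2.imread('pics/top0.png')
crop(t,195,120,160,130,5,'pics/c1.png'.replace('c1','topc'))
crop(s,290,230,120,90,6,'pics/sc_cup.png')
crop(s,150,140,110,150,4,'pics/sc_head.png')
E
```

```text
(no output)
```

View pics/topc.png

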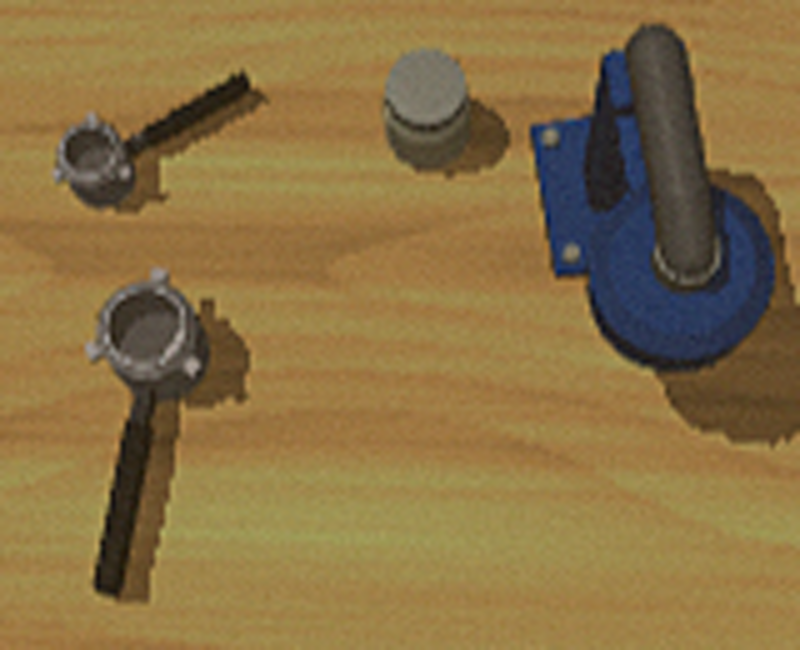

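View pics/sc_cup.png

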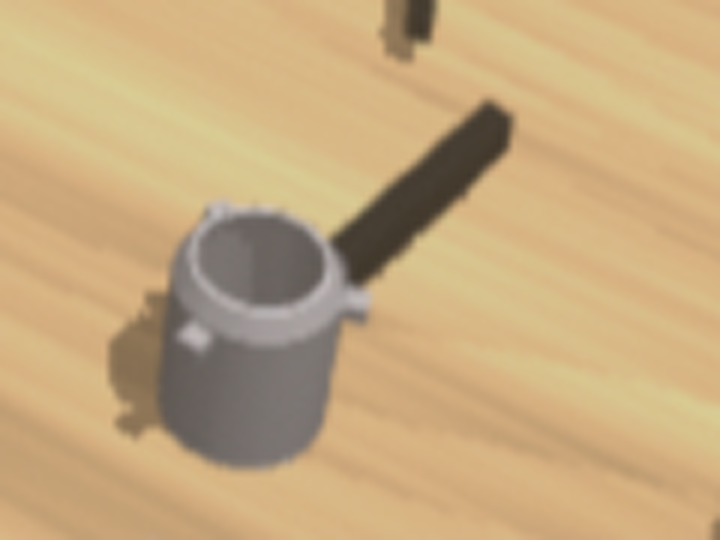

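View pics/sc_head.png

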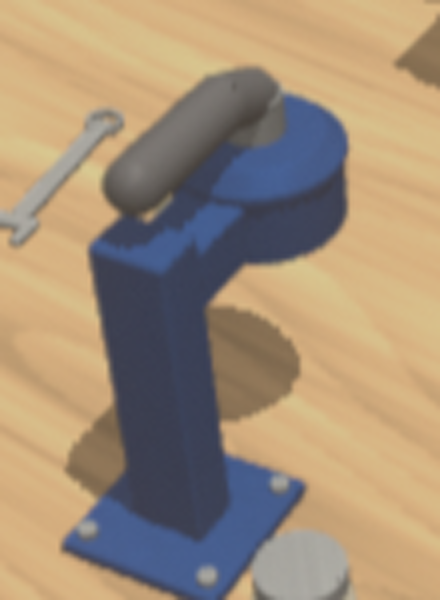

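```bash
cat > fit.py <<'E'
from h import *
from scipy.optimize import least_squares
def px(n,X,Y):
    x0,y0,s={'t':(195,120,5),'s':(290,230,6),'h':(150,140,4)}[n]
    return ((X+.5)/s-.5+x0,(Y+.5)/s-.5+y0)
def T(p,L):
    c,s=np.cos(p[2]),np.sin(p[2]); L=np.atleast_2d(L); return np.c_[p[0]+c*L[:,0]-s*L[:,1],p[1]+s*L[:,0]+c*L[:,1],L[:,2]]
lug=lambda a,z=.072,r=.042:[r*np.cos(np.radians(a)),r*np.sin(np.radians(a)),z]
obs=[('top','t',151,326,[0,0,.084]),('top','t',107,592,[-.17,0,.044]),('top','t',160,271,lug(0)),('top','t',90,352,lug(120)),('top','t',198,372,lug(240)),
('scene','s',259,260,[0,0,.084]),('scene','s',501,109,[-.17,0,.044]),('scene','s',368,298,lug(120) ),('scene','s',185,335,lug(0)),('scene','s',214,205,lug(240))]
E
python3 - <<'E'
from fit import *
for sw in (0,1):
    o=list(obs)
    if sw:
        o[2]=o[2][:4]+(lug(0),);o[3]=o[3][:4]+(lug(120),)
    U=np.array([px(a[1],a[2],a[3]) for a in o])
    def res(p):
        P=T(p,[a[4] for a in o]); return np.concatenate([(proj(a[0],P[i])[0]-U[i]) for i,a in enumerate(o)])
    p0=onz('top',*U[0],.084)
    best=min((least_squares(res,[p0[0],p0[1],y],loss='soft_l1') for y in (0,1.5,3,-1.5)),key=lambda r:r.cost)
    print(best.x,best.cost);print(best.fun.reshape(-1,2).round(2))
# head rough
for c in [(682,268)]: print('disk ctr',onz('top',*px('t',*c),.227))
print(onz('top',*px('t',533,127),.01),onz('top',*px('t',556,275),.01))
print(onz('scene',*px('h',303,487),.01),onz('scene',*px('h',63,547),.01))
E
```

```text
[ 0.64118491  0.19014817 -0.14493703] 2.6763291650441516
[[-1.18  0.14]
 [-0.96  0.21]
 [ 0.08 -0.28]
 [-0.72  0.19]
 [-0.31 -0.11]
 [-0.36 -0.57]
 [-0.28 -0.85]
 [-0.33  0.2 ]
 [-0.34  0.84]
 [-0.15 -0.91]]
[ 0.64118491  0.19014817 -0.14493703] 2.6763291650441516
[[-1.18  0.14]
 [-0.96  0.21]
 [ 0.08 -0.28]
 [-0.72  0.19]
 [-0.31 -0.11]
 [-0.36 -0.57]
 [-0.28 -0.85]
 [-0.33  0.2 ]
 [-0.34  0.84]
 [-0.15 -0.91]]
disk ctr [ 0.64877975 -0.14098443  0.227     ]
[ 0.80808777 -0.05933169  0.01      ] [ 0.70252187 -0.07694023  0.01      ]
[ 0.70486281 -0.07482036  0.01      ] [ 0.8289015  -0.16032827  0.01      ]
```

```bash
cat > ov.py <<'E'
from fit import *
def poly(im,n,P,s,x0,y0,col):
    q=(proj(n,P)+.5-[x0,y0])*s-.5
    cv2.polylines(im,[np.round(q*8).astype(int)],False,col,1,cv2.LINE_AA,3)
a=np.linspace(0,2*np.pi,60)
def circ(p,r,z): return T(p,np.c_[r*np.cos(a),r*np.sin(a),0*a+z])
def head(im,n,p,s,x0,y0):
    for z in(.165,.227): poly(im,n,circ(p,.055,z),s,x0,y0,(0,255,255))
    for z in (0,.008): poly(im,n,T(p,[[.115+i*.055,j*.055,z] for i,j in((-1,-1),(-1,1),(1,1),(1,-1),(-1,-1))]),s,x0,y0,(0,0,255))
def cup(im,n,p,s,x0,y0,dz=0):
    for r,z in((.033,0),(.033,.074),(.027,.084)): poly(im,n,circ(p,r,z+dz),s,x0,y0,(0,255,255))
    for y in (-.008,.008):poly(im,n,T(p,[[-.055,y,.044+dz],[-.17,y,.044+dz],[-.17,y,.02+dz]]),s,x0,y0,(0,255,0))
    for g in(0,120,240):
        c=T([0,0,np.radians(g)],[[.033,-.005,.072],[.042,-.005,.072],[.042,.005,.072],[.033,.005,.072]]); c[:,2]+=dz
        poly(im,n,T(p,c),s,x0,y0,(0,0,255))
def show(n,src,x0,y0,w,h,s,name,hp=None,cp=None,dz=0):
    im=cv2.resize(src[y0:y0+h,x0:x0+w],None,fx=s,fy=s,interpolation=cv2.INTER_CUBIC)
    if hp is not None: head(im,n,hp,s,x0,y0)
    if cp is not None: cup(im,n,cp,s,x0,y0,dz)
    return im
E
cat > run1.py <<'E'
from ov import *
import sys
hp=eval(sys.argv[1]);cp=eval(sys.argv[2])
s=cv2.imread('pics/scene0.png');t=cv2.imread('pics/top0.png')
A=show('top',t,205,120,160,120,5,'',hp,cp); cv2.imwrite(sys.argv[3]+'_t.png',A)
A=show('scene',s,160,150,100,140,4,'',hp,cp);B=show('scene',s,300,235,90,80,4,'',hp,cp)
B=cv2.copyMakeBorder(B,0,A.shape[0]-B.shape[0],0,0,0); cv2.imwrite(sys.argv[3]+'_s.png',np.hstack([A,B]))
E
python3 run1.py "[.651,-.1405,.165]" "[.6412,.1901,-.145]" pics/ov1
python3 -c "
from fit import *
print(onz('top',*px('t',427,85),.09))"
```

```text
[0.8073316  0.01293955 0.09      ]
```

View pics/ov1_t.png

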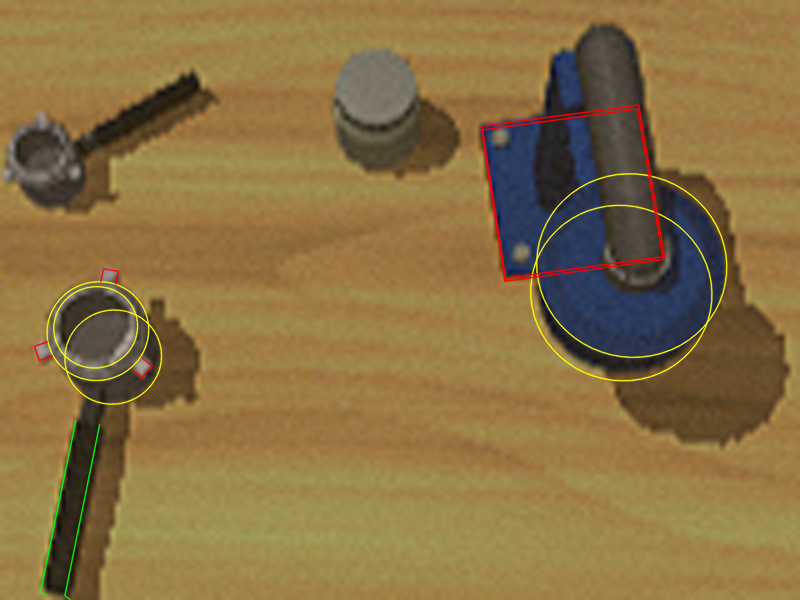

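View pics/ov1_s.png

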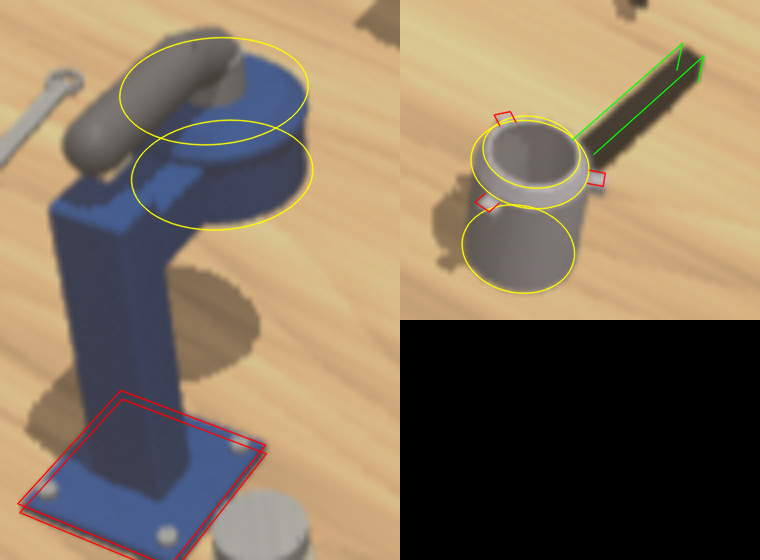

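```bash
cat >> h.py <<'E'
def goto(pos,rpy_now,pos_now,yawy=None,Rt=None):
    """tool shift mm + rotvec deg; yawy = world angle of tool y with tool x down"""
    R0=rot(rpy_now)
    if Rt is None:
        y=np.array([np.cos(yawy),np.sin(yawy),0]);x=np.array([0,0,-1.]);Rt=R.from_matrix(np.c_[x,y,np.cross(x,y)])
    return np.r_[R0.inv().apply(np.array(pos)-pos_now)*1000,(R0.inv()*Rt).as_rotvec(degrees=True)].round(2)
E
python3 - <<'E'
from h import *
from station import manip
s=manip.sense(); M=rot(s['tool_rot']).as_matrix(); print(M.round(3)); print('yaw y',np.arctan2(M[1,1],M[0,1]))
for yy in (np.pi/2-.145,-np.pi/2-.145):
  for z in (.14,.03): print(yy,goto([.5224,.2074,z],s['tool_rot'],s['tcp_pos'],yy))
E
```

```text
[[-0.     0.353 -0.936]
 [ 0.002 -0.936 -0.353]
 [-1.    -0.002 -0.   ]]
yaw y -1.2099843124995044
1.4257963267948965 [ 1.0859e+02 -6.5895e+02 -5.6187e+02 -1.5102e+02 -1.4000e-01  1.0000e-02]
1.4257963267948965 [ 2.1859e+02 -6.5875e+02 -5.6184e+02 -1.5102e+02 -1.4000e-01  1.0000e-02]
-1.7157963267948966 [ 1.0859e+02 -6.5895e+02 -5.6187e+02  2.8980e+01  1.0000e-02  1.0000e-01]
-1.7157963267948966 [ 2.1859e+02 -6.5875e+02 -5.6184e+02  2.8980e+01  1.0000e-02  1.0000e-01]
```

Emit:
{"name": "apply_moves", "arguments": {
  "targets": [108, -659, -562, 29, 0, 0, 100, 108, -659, -562, 29, 0, 0, 100, 108, -659, -562, 29, 0, 0, 100, 108, -659, -562, 29, 0, 0, 100, 108, -659, -562, 29, 0, 0, 100, 108, -659, -562, 29, 0, 0, 100, 108, -659, -562, 29, 0, 0, 100, 108, -659, -562, 29, 0, 0, 100, 108, -659, -562, 29, 0, 0, 100, 108, -659, -562, 29, 0, 0, 100],
  "squeeze": 100
}}

```text
time_s: 1.1
tcp_pos: [0.3975, -0.1393, 0.1861]
tool_rot: [2.946, 1.57, -0.342]
ft_force: [0.6, -0.8, 0.7]
grip_width: 0.997
```

```bash
cat > g.py <<'E'
from h import *
from station import manip
import sys
def st(p=True):
    s=manip.sense()
    if p: print('t',round(s['time_s'],2),'tcp',s['tcp_pos'].round(4),'rpy',s['tool_rot'].round(3),'F',s['ft_force'].round(2),'M',s['moment'].round(3),'w',round(s['grip_width'],3),'q',s['qpos'].round(2))
    return s
E
python3 - <<'E'
from g import *
s=st()
for z in (.14,.03): print(goto([.5224,.2074,z],s['tool_rot'],s['tcp_pos'],-np.pi/2-.145))
E
```

```text
t 1.1 tcp [ 0.3975 -0.1393  0.1861] rpy [ 2.946  1.57  -0.342] F [ 0.59 -0.77  0.66] M [ 0.022 -0.057  0.005] w 0.997 q [-0.61 -0.26  2.18  0.    1.22  1.11]
[ 4.6090e+01 -3.6113e+02 -7.3200e+01 -5.0000e-02 -2.0000e-02 -0.0000e+00]
[ 1.5609e+02 -3.6114e+02 -7.3160e+01 -5.0000e-02 -2.0000e-02 -0.0000e+00]
```

Emit:
{"name": "apply_moves", "arguments": {
  "targets": [46, -361, -73, 0, 0, 0, 100, 46, -361, -73, 0, 0, 0, 100, 46, -361, -73, 0, 0, 0, 100, 46, -361, -73, 0, 0, 0, 100, 46, -361, -73, 0, 0, 0, 100, 46, -361, -73, 0, 0, 0, 100, 46, -361, -73, 0, 0, 0, 100, 46, -361, -73, 0, 0, 0, 100, 46, -361, -73, 0, 0, 0, 100, 46, -361, -73, 0, 0, 0, 100]
}}

```text
time_s: 2.1
tcp_pos: [0.5214, 0.2053, 0.1398]
tool_rot: [0.526, 1.569, -2.761]
ft_force: [0.0, -0.3, 1.4]
grip_width: 0.999
```

Run:
```python
from g import *
s=st()
im=manip.capture('top');cv2.imwrite('pics/top1.png',im[:,:,::-1]);crop(im[:,:,::-1],150,130,120,120,5,'pics/top1c.png')
im=manip.capture('scene');cv2.imwrite('pics/scene1.png',im[:,:,::-1]);crop(im[:,:,::-1],260,170,160,150,4,'pics/scene1c.png')
for z in (.14,.03): print(goto([.5224,.2074,z],s['tool_rot'],s['tcp_pos'],-np.pi/2-.145))
```

```text
t 2.1 tcp [0.5214 0.2053 0.1398] rpy [ 0.526  1.569 -2.761] F [ 0.01 -0.33  1.39] M [-0.019  0.049 -0.058] w 0.999 q [ 0.17  0.16  1.87 -0.    1.11  1.89]
[-0.18 -2.26 -0.68  0.03  0.07 -0.04]
[ 1.0982e+02 -2.3400e+00 -8.2000e-01  3.0000e-02  7.0000e-02 -4.0000e-02]
```

View pics/scene1c.png

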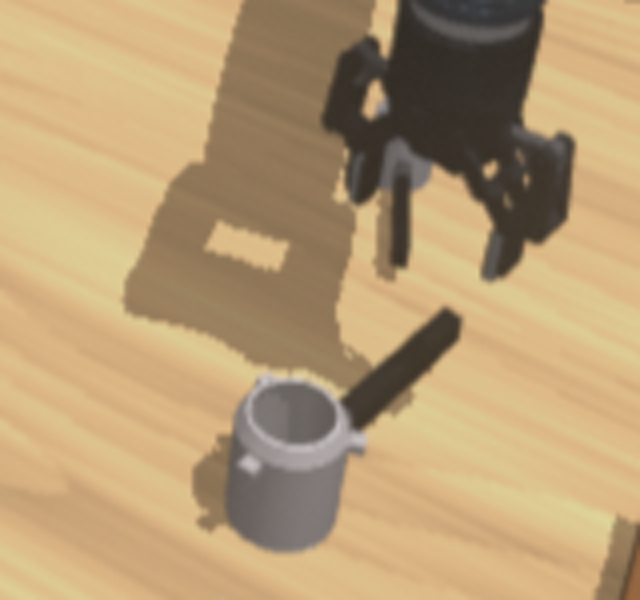

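View pics/top1c.png

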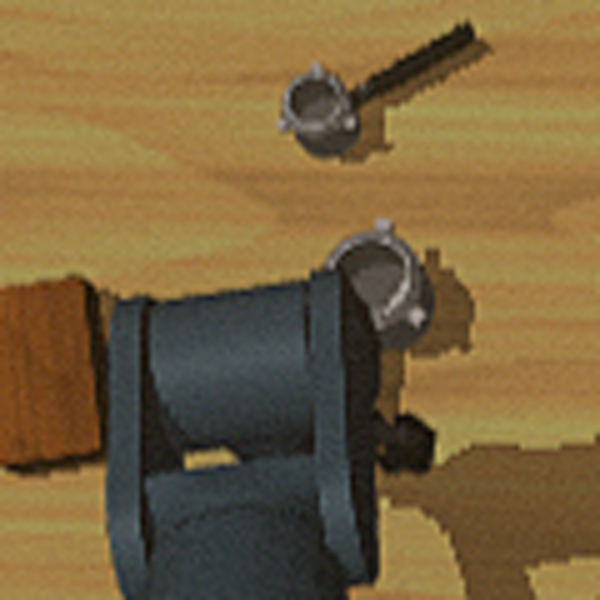

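The gripper stands open above the handle and aligned with it, as the scene crop at (450,180) shows. I'll descend and close.

Emit:
{"name": "apply_moves", "arguments": {
  "targets": [30, -2.3, -0.7, 0, 0.07, 0, 100, 60, -2.3, -0.7, 0, 0.07, 0, 100, 85, -2.3, -0.8, 0, 0.07, 0, 100, 102, -2.3, -0.8, 0, 0.07, 0, 100, 110, -2.3, -0.8, 0, 0.07, 0, 100, 110, -2.3, -0.8, 0, 0.07, 0, 100, 110, -2.3, -0.8, 0, 0.07, 0, 100]
}}

```text
time_s: 2.9
tcp_pos: [0.5238, 0.2071, 0.0315]
tool_rot: [-2.973, 1.568, 0.022]
ft_force: [-0.5, 0.0, 0.2]
grip_width: 0.999
```

Run:
```python
from g import *
s=st()
im=manip.capture('scene');cv2.imwrite('pics/scene2.png',im[:,:,::-1]);crop(im[:,:,::-1],280,210,130,110,6,'pics/scene2c.png')
```

```text
t 2.9 tcp [0.5238 0.2071 0.0315] rpy [-2.973  1.568  0.022] F [-0.46  0.04  0.18] M [-0.013 -0.022  0.045] w 0.999 q [ 0.18  0.34  1.88 -0.    0.91  1.89]
```

View pics/scene2c.png

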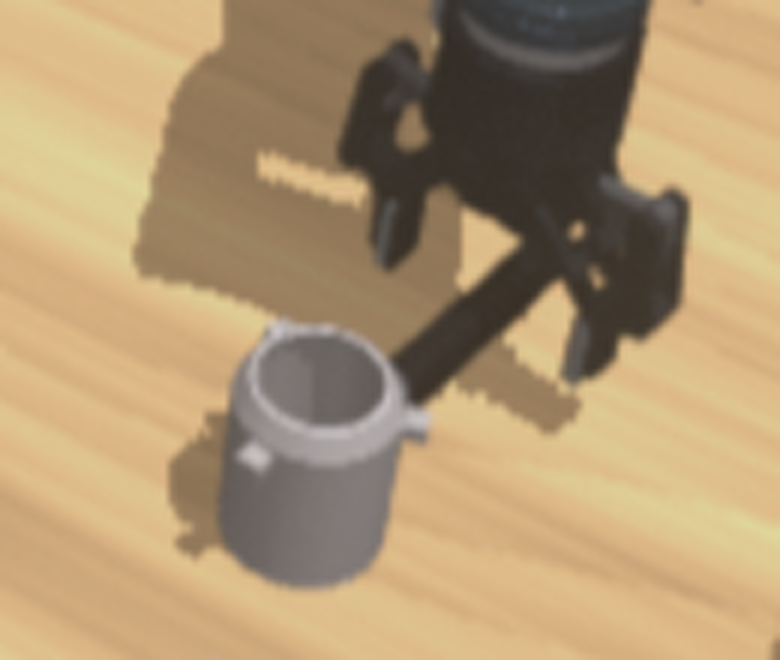

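The fingers straddle the handle, at about (540,270) in the crop, so I'll close them.

Emit:
{"name": "apply_moves", "arguments": {
  "targets": [1, 0, 0, 0, 0, 0, 0, 1, 0, 0, 0, 0, 0, 0, 1, 0, 0, 0, 0, 0, 0, 1, 0, 0, 0, 0, 0, 0, 1, 0, 0, 0, 0, 0, 0, 1, 0, 0, 0, 0, 0, 0, 1, 0, 0, 0, 0, 0, 0, 1, 0, 0, 0, 0, 0, 0],
  "squeeze": 110
}}

```text
time_s: 3.75
tcp_pos: [0.5231, 0.2076, 0.0296]
tool_rot: [-3.038, 1.569, -0.042]
ft_force: [-2.1, 2.2, 3.6]
grip_width: 0.163
```

Run:
```python
from g import *
s=st()
```

```text
t 3.75 tcp [0.5231 0.2076 0.0296] rpy [-3.038  1.569 -0.042] F [-2.07  2.24  3.62] M [0.069 0.084 0.049] w 0.163 q [ 0.18  0.35  1.88 -0.    0.91  1.89]
```

Emit:
{"name": "apply_moves", "arguments": {
  "targets": [-5, 0, 0, 0, 0, 0, 0, -20, 0, 0, 0, 0, 0, 0, -40, 0, 0, 0, 0, 0, 0, -55, 0, 0, 0, 0, 0, 0, -60, 0, 0, 0, 0, 0, 0, -60, 0, 0, 0, 0, 0, 0, -60, 0, 0, 0, 0, 0, 0]
}}

```text
time_s: 4.45
tcp_pos: [0.5225, 0.2073, 0.0889]
tool_rot: [1.954, 1.57, -1.333]
ft_force: [-1.2, 0.5, -1.8]
grip_width: 0.171
```

Run:
```python
from g import *
s=st()
im=manip.capture('scene');cv2.imwrite('pics/scene3.png',im[:,:,::-1]);crop(im[:,:,::-1],280,180,130,110,6,'pics/scene3c.png')
# target under the mount, cup yaw -0.225
y=-.225; H=np.array([.651,-.1405]); tcp=H-.12*np.array([np.cos(y),np.sin(y)]); print(tcp)
print(goto([*tcp,.096],s['tool_rot'],s['tcp_pos'],-np.pi/2+y))
```

```text
t 4.45 tcp [0.5225 0.2073 0.0889] rpy [ 1.954  1.57  -1.333] F [-1.22  0.49 -1.85] M [ 0.065  0.207 -0.012] w 0.171 q [ 0.18  0.24  1.88 -0.    1.02  1.89]
[ 0.53402471 -0.11372724]
[-6.9700e+00  3.1601e+02 -5.7960e+01  4.5600e+00 -1.0000e-02 -2.0000e-02]
```

View pics/scene3c.png

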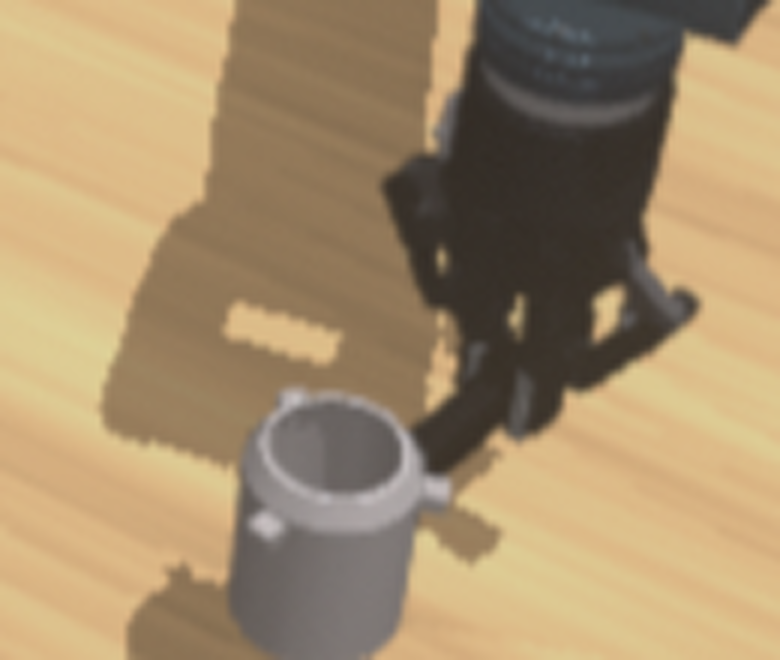

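Run:
```python
from h import *
s=cv2.imread('pics/scene0.png');t=cv2.imread('pics/top0.png')
a=cv2.resize(s[155:220,175:245],None,fx=8,fy=8,interpolation=cv2.INTER_CUBIC)
cv2.imwrite('pics/h8s.png',cv2.convertScaleAbs(a,alpha=1.7))
a=cv2.resize(t[118:200,295:360],None,fx=7,fy=7,interpolation=cv2.INTER_CUBIC)
cv2.imwrite('pics/h8t.png',cv2.convertScaleAbs(a,alpha=2))
```

```text
(no output)
```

View pics/h8s.png

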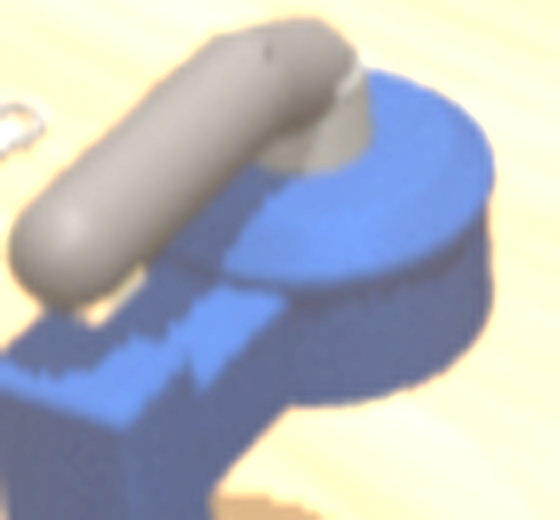

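View pics/h8t.png

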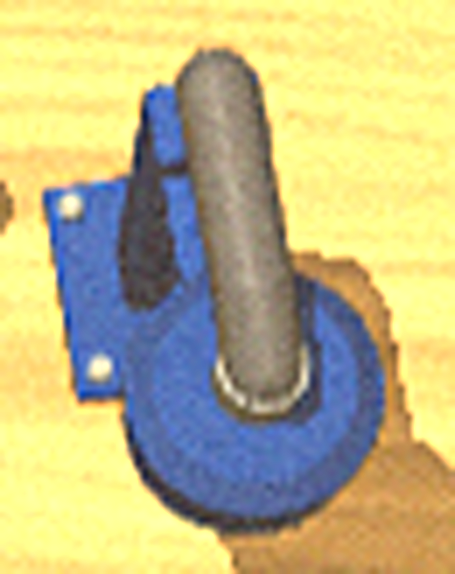

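```bash
cat > jf.py <<'E'
from fit import *
sl=[(492,300),(485,325),(460,358),(420,385),(380,398),(340,404)]
su=[(493,175),(484,205),(440,250),(380,280),(300,288)]
tl=[(125,410),(135,450),(155,485),(190,515),(230,530)]
tu=[(385,390),(380,430),(355,472),(310,512)]
S=lambda L,s,x0,y0:np.array([((a+.5)/s-.5+x0,(b+.5)/s-.5+y0) for a,b in L])
sl,su=S(sl,8,175,155),S(su,8,175,155);tl,tu=S(tl,7,295,118),S(tu,7,295,118)
foot=S([(46,190),(80,400)],7,295,118)
U=np.array([px(a[1],a[2],a[3]) for a in obs])
def res(p,full=False):
    cx,cy,cw,hx,hy,hw,z1,r=p[:8]; b={'scene':p[8:10],'top':p[10:12]}
    P=T([cx,cy,cw],[a[4] for a in obs])
    e=[proj(a[0],P[i])[0]+b[a[0]]-U[i] for i,a in enumerate(obs)]
    for n,L,z in(('scene',sl,.165),('scene',su,z1),('top',tl,.165),('top',tu,z1)):
        for q in L:
            X=onz(n,*(q-b[n]),z); e.append([(np.hypot(X[0]-hx,X[1]-hy)-r)*500 if n=='scene' else (np.hypot(X[0]-hx,X[1]-hy)-r)*350])
    F=T([hx,hy,hw],[[.17,.055,.008],[.06,.055,.008]])
    e+= [x for x in proj('top',F)+b['top']-foot]
    e+=[p[8:12]/1.0,[(r-.055)/.0007]]
    return np.concatenate([np.atleast_1d(x) for x in e])
E
python3 - <<'E'
from jf import *
r=least_squares(res,[.641,.19,-.145,.651,-.14,.165,.2,.055,0,0,0,0],x_scale=[.01,.01,.1,.01,.01,.1,.01,.001,1,1,1,1],loss='soft_l1')
print(r.x.round(4),r.cost);f=res(r.x);print(f[:20].reshape(-1,2).round(1).tolist());print(f[20:].round(1).tolist())
J=r.jac;C=np.linalg.inv(J.T@J)*.36;D=np.zeros((2,12));D[0,0]=D[1,1]=-1;D[0,3]=D[1,4]=1
print('sd',np.sqrt(np.diag(C)).round(4)[:8],'rel',np.sqrt(np.diag(D@C@D.T)))
E
```

```text
[ 0.6414  0.19   -0.1438  0.6519 -0.144   0.1918  0.2088  0.0536  0.4872
 -0.3455  0.3979 -0.3884] 7.792388995945519
[[-0.7, -0.3], [-0.4, -0.2], [0.5, -0.7], [-0.3, -0.2], [0.2, -0.6], [0.0, -0.9], [0.0, -1.2], [0.0, -0.1], [0.0, 0.5], [0.2, -1.2]]
[-0.2, -0.2, -0.0, 0.1, -0.4, -1.0, 0.9, 0.5, 0.1, 0.4, -0.9, 0.3, -0.5, -0.8, -1.0, -1.0, -0.5, -0.4, -0.5, 0.7, -0.1, 0.0, 0.6, 0.3, 0.5, -0.3, 0.4, -0.4, -2.0]
sd [0.0016 0.0014 0.008  0.0017 0.0015 0.0125 0.0009 0.0007] rel [0.00109997 0.00090594]
```

```bash
cat >> g.py <<'E'
HX=np.array([.6515,-.1425]); L=.1195
def plan(yaw,rim,H=HX,p=True):
    """cup yaw, rim height above bench -> tool deltas from now"""
    s=manip.sense(); t=H-L*np.array([np.cos(yaw),np.sin(yaw)])
    g=goto([*t,rim-.0544],s['tool_rot'],s['tcp_pos'],yaw-np.pi/2); print('yaw',yaw,'rim',rim,'->',g.tolist()); return g
def cupnow():
    s=st(); M=rot(s['tool_rot']).as_matrix(); y=np.arctan2(M[1,1],M[0,1])+np.pi/2; c=s['tcp_pos'][:2]+L*np.array([np.cos(y),np.sin(y)])
    print('cup yaw %.4f axis %s rim-mount %.1f mm tilt %s'%(y,c.round(4),(s['tcp_pos'][2]+.0544-.165)*1000,np.degrees(M[:2,0]).round(2)))
    return s
E
python3 -c "
from g import *
cupnow(); plan(-.215,.145)"
```

```text
t 4.5 tcp [0.5222 0.2073 0.0885] rpy [ 0.839  1.57  -2.448] F [-0.21  0.22 -1.95] M [0.039 0.191 0.023] w 0.169 q [ 0.18  0.24  1.88 -0.    1.02  1.89]
cup yaw -0.1454 axis [0.6405 0.19  ] rim-mount -22.1 mm tilt [-0.03 -0.03]
yaw -0.215 rim 0.145 -> [-1.92, 319.1, -59.38, 3.99, 0.03, -0.03]
```

Emit:
{"name": "apply_moves", "arguments": {
  "targets": [-2, 15, -3, 0, 0, 0, 0, -2, 55, -10, 0.7, 0, 0, 0, -2, 100, -19, 1.2, 0, 0, 0, -2, 145, -27, 1.8, 0, 0, 0, -2, 190, -35, 2.4, 0, 0, 0, -2, 235, -44, 3, 0, 0, 0, -2, 275, -51, 3.5, 0, 0, 0, -2, 305, -57, 4, 0, 0, 0, -2, 319, -59.4, 4, 0, 0, 0, -2, 319, -59.4, 4, 0, 0, 0]
}}

```text
time_s: 5.5
tcp_pos: [0.5352, -0.1186, 0.0912]
tool_rot: [-3.11, 1.57, -0.187]
ft_force: [-0.2, 0.6, -0.9]
grip_width: 0.171
```

Run:
```python
from g import *
s=cupnow()
im=manip.capture('scene')[:,:,::-1];cv2.imwrite('pics/scene4.png',im);A=cv2.resize(im[150:270,170:270],None,fx=5,fy=5,interpolation=cv2.INTER_CUBIC);cv2.imwrite('pics/scene4c.png',cv2.convertScaleAbs(A,alpha=1.5))
im=manip.capture('top')[:,:,::-1];cv2.imwrite('pics/top4.png',im);A=cv2.resize(im[118:238,280:380],None,fx=5,fy=5,interpolation=cv2.INTER_CUBIC);cv2.imwrite('pics/top4c.png',cv2.convertScaleAbs(A,alpha=1.7))
cupnow()
plan(-.215,.145);plan(-.215,.175)
```

```text
t 5.5 tcp [ 0.5352 -0.1186  0.0912] rpy [-3.11   1.57  -0.187] F [-0.18  0.6  -0.92] M [ 0.083  0.151 -0.047] w 0.171 q [-0.43  0.21  1.92  0.    1.02  1.36]
cup yaw -0.2179 axis [ 0.6518 -0.1444] rim-mount -19.4 mm tilt [ 0.04 -0.01]
t 5.6 tcp [ 0.535  -0.1162  0.091 ] rpy [-1.387  1.57   1.539] F [-0.29  0.09 -2.02] M [ 0.074  0.188 -0.05 ] w 0.164 q [-0.42  0.21  1.92  0.    1.02  1.36]
cup yaw -0.2151 axis [ 0.6517 -0.1417] rim-mount -19.6 mm tilt [0.   0.04]
yaw -0.215 rim 0.145 -> [0.4, 0.84, 0.07, -0.01, 0.01, 0.04]
yaw -0.215 rim 0.175 -> [-29.6, 0.82, 0.07, -0.01, 0.01, 0.04]
```

View pics/scene4c.png

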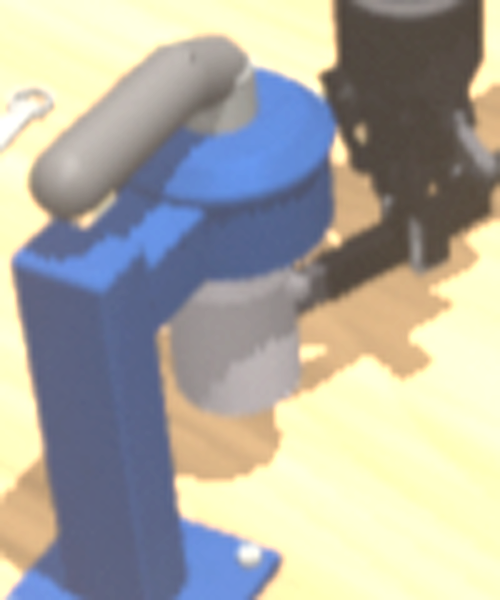

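View pics/top4c.png

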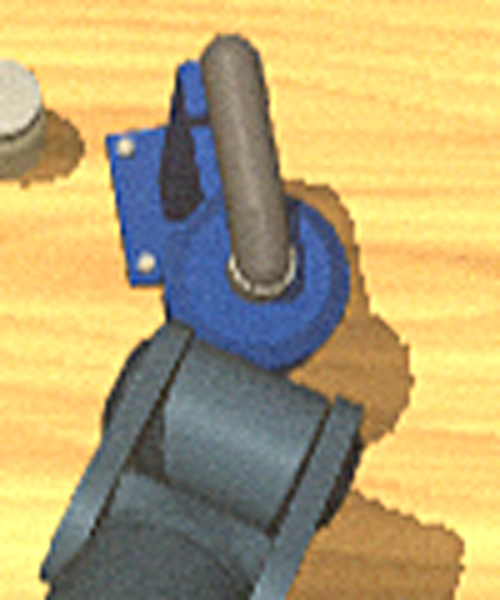

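The cup is now under the mount, with its body at (240,340) in the 5x scene crop. An overlay will show whether the cup and housing axes agree.

Run:
```python
from ov import *
im=cv2.convertScaleAbs(cv2.imread('pics/scene4.png'),alpha=1.5)
x0,y0,s=180,170,8
A=cv2.resize(im[y0:y0+75,x0:x0+75],None,fx=s,fy=s,interpolation=cv2.INTER_CUBIC)
for r,z in((.033,.061),(.033,.135)): poly(A,'scene',circ([.6517,-.1417,0],r,z),s,x0,y0,(0,255,255))
for r,z in((.054,.165),(.054,.2088)): poly(A,'scene',circ([.6515,-.1425,0],r,z),s,x0,y0,(0,0,255))
cv2.imwrite('pics/ov4.png',A)
```

```text
(no output)
```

View pics/ov4.png

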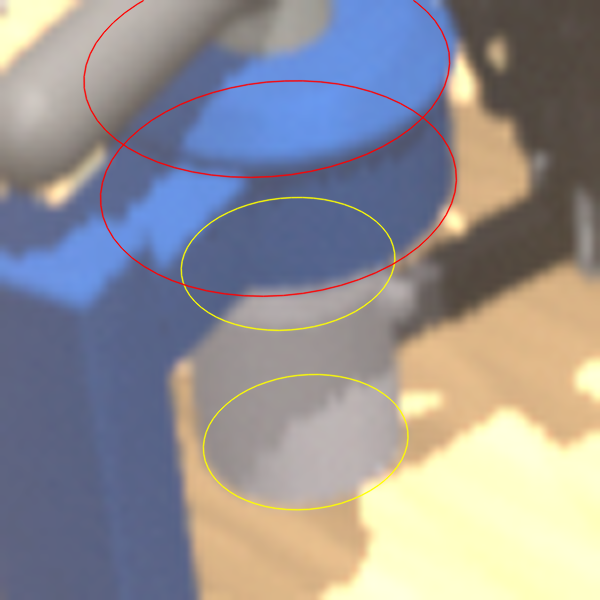

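Emit:
{"name": "apply_moves", "arguments": {
  "targets": [-5, 0.5, 0, 0, 0, 0, 0, -12, 0.5, 0, 0, 0, 0, 0, -20, 0.5, 0, 0, 0, 0, 0, -26, 0.5, 0, 0, 0, 0, 0, -28, 0.5, 0, 0, 0, 0, 0, -28, 0.5, 0, 0, 0, 0, 0, -28, 0.5, 0, 0, 0, 0, 0]
}}

```text
time_s: 6.3
tcp_pos: [0.5353, -0.1171, 0.1194]
tool_rot: [-2.919, 1.57, 0.008]
ft_force: [-0.2, 0.2, -2.4]
grip_width: 0.167
```

Run:
```python
from g import *
s=cupnow()
```

```text
t 6.3 tcp [ 0.5353 -0.1171  0.1194] rpy [-2.919  1.57   0.008] F [-0.24  0.23 -2.37] M [0.042 0.187 0.013] w 0.167 q [-0.42  0.16  1.91  0.    1.07  1.36]
cup yaw -0.2152 axis [ 0.652  -0.1426] rim-mount 8.8 mm tilt [0.05 0.  ]
```

Emit:
{"name": "apply_moves", "arguments": {
  "targets": [-1, 0, 0, 0, 0, 0, 0, -2, 0, 0, 0, 0, 0, 0, -2.7, 0, 0, 0, 0, 0, 0]
}}

```text
time_s: 6.6
tcp_pos: [0.5353, -0.1173, 0.1221]
tool_rot: [-2.981, 1.57, -0.055]
ft_force: [-0.8, -0.5, -1.7]
grip_width: 0.172
```

Emit:
{"name": "apply_moves", "arguments": {
  "targets": [-0.5, 0, 0, 0, 0, 0, 0, -1, 0, 0, 0, 0, 0, 0]
}}

```text
time_s: 6.8
tcp_pos: [0.5354, -0.1172, 0.1232]
tool_rot: [-3.021, 1.57, -0.095]
ft_force: [0.7, -0.2, -1.8]
grip_width: 0.172
```

Emit:
{"name": "apply_moves", "arguments": {
  "targets": [-0.5, 0, 0, 0, 0, 0, 0, -1, 0, 0, 0, 0, 0, 0]
}}

```text
time_s: 7.0
tcp_pos: [0.5351, -0.1171, 0.1238]
tool_rot: [-2.439, 1.57, 0.487]
ft_force: [1.3, -0.4, -4.4]
grip_width: 0.168
```

Run:
```python
from g import *
s=cupnow()
for dy in (.1,-.1): print(dy); plan(s_y:=-.215+dy,.177)
```

```text
t 7.0 tcp [ 0.5351 -0.1171  0.1238] rpy [-2.439  1.57   0.487] F [ 1.27 -0.35 -4.36] M [ 0.038  0.377 -0.02 ] w 0.168 q [-0.42  0.16  1.91  0.    1.08  1.36]
cup yaw -0.2152 axis [ 0.6518 -0.1426] rim-mount 13.2 mm tilt [0.02 0.01]
0.1
yaw -0.11499999999999999 rim 0.177 -> [1.21, 11.9, -0.27, -5.74, -0.01, 0.01]
-0.1
yaw -0.315 rim 0.177 -> [1.21, -11.96, -0.26, 5.72, -0.01, 0.01]
```

Emit:
{"name": "apply_moves", "arguments": {
  "targets": [-0.5, 0, 0, 0, 0, 0, 0, -0.5, 0, 0, 0, 0, 0, 0]
}}

```text
time_s: 7.2
tcp_pos: [0.535, -0.1171, 0.1242]
tool_rot: [-1.606, 1.571, 1.32]
ft_force: [0.4, -1.0, -5.0]
grip_width: 0.173
```

The lugs bear on the ring at +12.5 mm, so this yaw is off the slots. I'll sweep counter-clockwise while keeping light contact.

Emit:
{"name": "apply_moves", "arguments": {
  "targets": [0.3, 2.4, 0, -1.15, 0, 0, 0, 0.3, 4.8, -0.1, -2.3, 0, 0, 0, 0.3, 4.8, -0.1, -2.3, 0, 0, 0]
}}

```text
time_s: 7.5
tcp_pos: [0.5343, -0.1221, 0.1243]
tool_rot: [-2.798, 1.57, 0.17]
ft_force: [1.1, 0.5, -4.6]
grip_width: 0.173
```

Run:
```python
from g import *
s=cupnow()
```

```text
t 7.5 tcp [ 0.5343 -0.1221  0.1243] rpy [-2.798  1.57   0.17 ] F [ 1.13  0.47 -4.64] M [0.091 0.425 0.068] w 0.173 q [-0.43  0.16  1.9   0.    1.08  1.31]
cup yaw -0.1744 axis [ 0.652  -0.1428] rim-mount 13.7 mm tilt [0.04 0.01]
```

Emit:
{"name": "apply_moves", "arguments": {
  "targets": [0, 2.4, 0, -1.15, 0, 0, 0, 0, 4.8, -0.1, -2.3, 0, 0, 0, 0, 4.8, -0.1, -2.3, 0, 0, 0]
}}

```text
time_s: 7.8
tcp_pos: [0.5342, -0.1272, 0.125]
tool_rot: [3.022, 1.568, -0.254]
ft_force: [0.0, 0.1, -2.2]
grip_width: 0.172
```

Emit:
{"name": "apply_moves", "arguments": {
  "targets": [0, 2.4, 0, -1.15, 0, 0, 0, 0, 4.8, -0.1, -2.3, 0, 0, 0, 0, 4.8, -0.1, -2.3, 0, 0, 0]
}}

```text
time_s: 8.1
tcp_pos: [0.5333, -0.1316, 0.1246]
tool_rot: [3.114, 1.569, -0.121]
ft_force: [-1.6, 1.4, -1.1]
grip_width: 0.17
```

Run:
```python
from g import *
s=cupnow()
```

```text
t 8.1 tcp [ 0.5333 -0.1316  0.1246] rpy [ 3.114  1.569 -0.121] F [-1.6   1.42 -1.1 ] M [0.154 0.2   0.062] w 0.17 q [-0.45  0.16  1.9   0.    1.08  1.22]
cup yaw -0.0942 axis [ 0.6522 -0.1429] rim-mount 14.0 mm tilt [ 0.08 -0.01]
```

The vertical force fell back to the bare cup weight at yaw −0.135 and stays there at −0.094, so the lugs are over the slots. I'll raise gently.

Emit:
{"name": "apply_moves", "arguments": {
  "targets": [-1, 0, 0, 0, 0, 0, 0, -2, 0, 0, 0, 0, 0, 0, -2, 0, 0, 0, 0, 0, 0]
}}

```text
time_s: 8.4
tcp_pos: [0.5331, -0.1313, 0.1264]
tool_rot: [-3.094, 1.57, -0.047]
ft_force: [-0.8, 1.3, -1.6]
grip_width: 0.168
```

Run:
```python
from g import *
s=cupnow()
```

```text
t 8.4 tcp [ 0.5331 -0.1313  0.1264] rpy [-3.094  1.57  -0.047] F [-0.81  1.32 -1.61] M [0.151 0.407 0.033] w 0.168 q [-0.45  0.16  1.9   0.    1.08  1.22]
cup yaw -0.0946 axis [ 0.6521 -0.1426] rim-mount 15.8 mm tilt [ 0.05 -0.  ]
```

Emit:
{"name": "apply_moves", "arguments": {
  "targets": [-0.7, 0.8, 0, -0.4, 0, 0, 0, -1.5, 1.2, 0, -0.6, 0, 0, 0, -1.5, 1.2, 0, -0.6, 0, 0, 0]
}}

```text
time_s: 8.7
tcp_pos: [0.5328, -0.1325, 0.1277]
tool_rot: [-2.31, 1.57, 0.748]
ft_force: [-2.1, 2.0, -2.4]
grip_width: 0.178
```

Run:
```python
from g import *
s=cupnow()
```

```text
t 8.7 tcp [ 0.5328 -0.1325  0.1277] rpy [-2.31   1.57   0.748] F [-2.12  1.97 -2.42] M [0.249 0.574 0.057] w 0.178 q [-0.45  0.15  1.9   0.    1.09  1.2 ]
cup yaw -0.0841 axis [ 0.6519 -0.1425] rim-mount 17.1 mm tilt [0.02 0.02]
```

A side force of (−2, +2) N shows, so the mount's axis lies towards −x, +y. I'll shift that way.

Emit:
{"name": "apply_moves", "arguments": {
  "targets": [0, -0.5, 0.5, 0, 0, 0, 0, 0, -0.9, 1.1, 0, 0, 0, 0, 0, -0.9, 1.1, 0, 0, 0, 0]
}}

```text
time_s: 9.0
tcp_pos: [0.5326, -0.1319, 0.1284]
tool_rot: [2.908, 1.568, -0.318]
ft_force: [-0.8, -0.2, -2.0]
grip_width: 0.172
```

Run:
```python
from g import *
s=cupnow()
```

```text
t 9.0 tcp [ 0.5326 -0.1319  0.1284] rpy [ 2.908  1.568 -0.318] F [-0.78 -0.19 -1.98] M [0.033 0.169 0.032] w 0.172 q [-0.45  0.15  1.9   0.    1.08  1.21]
cup yaw -0.0844 axis [ 0.6516 -0.142 ] rim-mount 17.8 mm tilt [ 0.16 -0.05]
```

Emit:
{"name": "apply_moves", "arguments": {
  "targets": [-1, -0.4, 0.5, 0, 0, 0, 0, -2, -0.4, 0.5, 0, 0, 0, 0, -3, -0.4, 0.5, 0, 0, 0, 0, -4, -0.4, 0.5, 0, 0, 0, 0, -4, -0.4, 0.5, 0, 0, 0, 0]
}}

```text
time_s: 9.5
tcp_pos: [0.5318, -0.1313, 0.1321]
tool_rot: [2.985, 1.569, -0.241]
ft_force: [-0.2, 0.2, -1.8]
grip_width: 0.17
```

Run:
```python
from g import *
s=cupnow()
```

```text
t 9.5 tcp [ 0.5318 -0.1313  0.1321] rpy [ 2.985  1.569 -0.241] F [-0.16  0.18 -1.8 ] M [-0.107  0.187  0.013] w 0.17 q [-0.45  0.14  1.9   0.    1.09  1.21]
cup yaw -0.0842 axis [ 0.6508 -0.1413] rim-mount 21.5 mm tilt [ 0.1  -0.02]
```

Emit:
{"name": "apply_moves", "arguments": {
  "targets": [-1.5, 0, 0, 0, 0, 0, 0, -3, 0, 0, 0, 0, 0, 0, -4.5, 0, 0, 0, 0, 0, 0, -6, 0, 0, 0, 0, 0, 0, -7, 0, 0, 0, 0, 0, 0, -7, 0, 0, 0, 0, 0, 0]
}}

```text
time_s: 10.1
tcp_pos: [0.5314, -0.1311, 0.1387]
tool_rot: [-3.048, 1.57, 0.009]
ft_force: [0.9, -0.2, -4.2]
grip_width: 0.172
```

Run:
```python
from g import *
s=cupnow()
```

```text
t 10.1 tcp [ 0.5314 -0.1311  0.1387] rpy [-3.048  1.57   0.009] F [ 0.94 -0.25 -4.24] M [ 0.023  0.399 -0.027] w 0.172 q [-0.45  0.13  1.9   0.    1.11  1.21]
cup yaw -0.0842 axis [ 0.6504 -0.1412] rim-mount 28.1 mm tilt [0.03 0.  ]
```

Emit:
{"name": "apply_moves", "arguments": {
  "targets": [-1, 0, 0, 0, 0, 0, 0, -2, 0, 0, 0, 0, 0, 0, -3, 0, 0, 0, 0, 0, 0, -4, 0, 0, 0, 0, 0, 0, -5, 0, 0, 0, 0, 0, 0, -5, 0, 0, 0, 0, 0, 0]
}}

```text
time_s: 10.7
tcp_pos: [0.5313, -0.1311, 0.1437]
tool_rot: [-2.726, 1.57, 0.331]
ft_force: [-0.2, 0.1, -5.3]
grip_width: 0.168
```

Run:
```python
from g import *
s=cupnow()
```

```text
t 10.7 tcp [ 0.5313 -0.1311  0.1437] rpy [-2.726  1.57   0.331] F [-0.18  0.07 -5.25] M [-0.014  0.603 -0.005] w 0.168 q [-0.45  0.13  1.9   0.    1.12  1.21]
cup yaw -0.0843 axis [ 0.6503 -0.1412] rim-mount 33.1 mm tilt [0.02 0.01]
```

Emit:
{"name": "apply_moves", "arguments": {
  "targets": [-1, 0, 0, 0, 0, 0, 0, -2, 0, 0, 0, 0, 0, 0, -3, 0, 0, 0, 0, 0, 0, -3.5, 0, 0, 0, 0, 0, 0, -3.5, 0, 0, 0, 0, 0, 0]
}}

```text
time_s: 11.2
tcp_pos: [0.5313, -0.1311, 0.1472]
tool_rot: [-2.889, 1.57, 0.168]
ft_force: [-1.8, 0.6, -6.1]
grip_width: 0.168
```

Run:
```python
from g import *
s=cupnow()
im=manip.capture('scene')[:,:,::-1];cv2.imwrite('pics/scene5.png',im);A=cv2.resize(im[150:250,180:280],None,fx=6,fy=6,interpolation=cv2.INTER_CUBIC);cv2.imwrite('pics/scene5c.png',cv2.convertScaleAbs(A,alpha=1.5))
```

```text
t 11.2 tcp [ 0.5313 -0.1311  0.1472] rpy [-2.889  1.57   0.168] F [-1.81  0.58 -6.07] M [ 0.052  0.819 -0.058] w 0.168 q [-0.45  0.12  1.9   0.    1.12  1.21]
cup yaw -0.0842 axis [ 0.6504 -0.1412] rim-mount 36.6 mm tilt [0.02 0.  ]
```

View pics/scene5c.png

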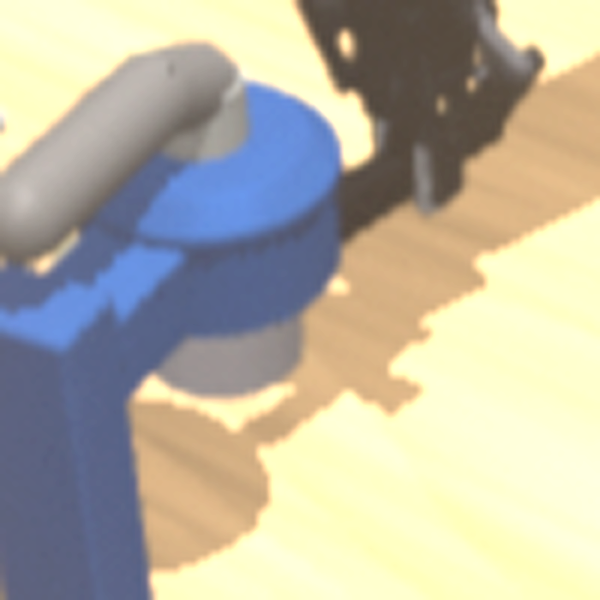

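The cup is up in the housing and the handle is clear. The spring reading of about 4 N puts the rim near +33.5 mm, so I'll turn counter-clockwise about the axis and check as I go.

Emit:
{"name": "apply_moves", "arguments": {
  "targets": [-0.5, 4.8, -0.1, -2.3, 0, 0, 0, -0.5, 9.5, -0.4, -4.6, 0, 0, 0, -0.5, 14.3, -0.9, -6.9, 0, 0, 0, -0.5, 17.9, -1.3, -8.6, 0, 0, 0, -0.5, 17.9, -1.3, -8.6, 0, 0, 0]
}}

```text
time_s: 11.75
tcp_pos: [0.5315, -0.1493, 0.1478]
tool_rot: [3.036, 1.569, -0.04]
ft_force: [0.9, 0.4, -6.8]
grip_width: 0.17
```

Run:
```python
from g import *
s=cupnow()
```

```text
t 11.75 tcp [ 0.5315 -0.1493  0.1478] rpy [ 3.036  1.569 -0.04 ] F [ 0.87  0.41 -6.77] M [0.092 0.617 0.107] w 0.17 q [-0.48  0.13  1.88  0.    1.12  1.03]
cup yaw 0.0658 axis [ 0.6507 -0.1414] rim-mount 37.2 mm tilt [ 0.08 -0.  ]
```

Emit:
{"name": "apply_moves", "arguments": {
  "targets": [0, 4.5, -0.1, -2.15, 0, 0, 0, 0, 13.4, -0.8, -6.45, 0, 0, 0, 0, 22.3, -2.1, -10.75, 0, 0, 0, 0, 31, -4.1, -15.05, 0, 0, 0, 0, 39.5, -6.7, -19.35, 0, 0, 0, 0, 47.9, -10, -23.65, 0, 0, 0, 0, 52, -11.9, -25.8, 0, 0, 0, 0, 52, -11.9, -25.8, 0, 0, 0]
}}

```text
time_s: 12.55
tcp_pos: [0.5469, -0.2006, 0.1479]
tool_rot: [2.068, 1.569, -0.559]
ft_force: [-0.5, 0.7, -5.8]
grip_width: 0.169
```

Run:
```python
from g import *
s=cupnow()
```

```text
t 12.55 tcp [ 0.5469 -0.2006  0.1479] rpy [ 2.068  1.569 -0.559] F [-0.51  0.72 -5.77] M [-0.31   0.589  0.003] w 0.169 q [-0.55  0.2   1.81 -0.    1.13  0.51]
cup yaw 0.5155 axis [ 0.6509 -0.1417] rim-mount 37.3 mm tilt [ 0.08 -0.05]
```

Emit:
{"name": "apply_moves", "arguments": {
  "targets": [0, 6, -0.2, -2.9, 0, 0, 0, 0, 12, -0.6, -5.8, 0, 0, 0, 0, 17, -1.2, -8.2, 0, 0, 0, 0, 19, -1.5, -9.2, 0, 0, 0, 0, 19, -1.5, -9.2, 0, 0, 0]
}}

```text
time_s: 13.05
tcp_pos: [0.5576, -0.2161, 0.148]
tool_rot: [2.047, 1.569, -0.419]
ft_force: [-0.1, -0.4, -6.6]
grip_width: 0.174
```

Run:
```python
from g import *
s=cupnow()
```

```text
t 13.05 tcp [ 0.5576 -0.2161  0.148 ] rpy [ 2.047  1.569 -0.419] F [-0.14 -0.45 -6.62] M [-0.456  0.458 -0.079] w 0.174 q [-0.56  0.23  1.77  0.    1.14  0.34]
cup yaw 0.6756 axis [ 0.6508 -0.1414] rim-mount 37.4 mm tilt [ 0.1  -0.05]
```

Now I'll creep in 0.02 rad steps and watch the torque about the axis.

Emit:
{"name": "apply_moves", "arguments": {
  "targets": [0, 2.4, 0, -1.15, 0, 0, 0, 0, 4.8, -0.1, -2.3, 0, 0, 0, 0, 4.8, -0.1, -2.3, 0, 0, 0]
}}

```text
time_s: 13.35
tcp_pos: [0.5608, -0.22, 0.1482]
tool_rot: [2.215, 1.569, -0.211]
ft_force: [2.0, -0.8, -6.8]
grip_width: 0.168
```

Run:
```python
from g import *
s=cupnow()
```

```text
t 13.35 tcp [ 0.5608 -0.22    0.1482] rpy [ 2.215  1.569 -0.211] F [ 2.   -0.84 -6.76] M [-0.516  0.344 -0.369] w 0.168 q [-0.56  0.24  1.75  0.    1.14  0.29]
cup yaw 0.7165 axis [ 0.6509 -0.1415] rim-mount 37.6 mm tilt [ 0.12 -0.03]
```

Emit:
{"name": "apply_moves", "arguments": {
  "targets": [0, 2.4, 0, -1.15, 0, 0, 0, 0, 2.4, 0, -1.15, 0, 0, 0]
}}

```text
time_s: 13.55
tcp_pos: [0.5622, -0.2217, 0.1481]
tool_rot: [2.334, 1.569, -0.071]
ft_force: [2.2, -1.0, -6.3]
grip_width: 0.168
```

Run:
```python
from g import *
s=cupnow()
```

```text
t 13.55 tcp [ 0.5622 -0.2217  0.1481] rpy [ 2.334  1.569 -0.071] F [ 2.24 -1.02 -6.3 ] M [-0.497  0.334 -0.528] w 0.168 q [-0.56  0.25  1.75  0.    1.14  0.27]
cup yaw 0.7368 axis [ 0.6508 -0.1414] rim-mount 37.5 mm tilt [ 0.1  -0.01]
```

Emit:
{"name": "apply_moves", "arguments": {
  "targets": [0, 2.4, 0, -1.15, 0, 0, 0, 0, 2.4, 0, -1.15, 0, 0, 0, 0, 2.4, 0, -1.15, 0, 0, 0]
}}

```text
time_s: 13.85
tcp_pos: [0.5637, -0.2233, 0.148]
tool_rot: [2.315, 1.569, -0.07]
ft_force: [1.0, 0.3, -6.3]
grip_width: 0.172
```

```bash
cat >> g.py <<'E'
def ax(s=None):
    s=cupnow(); M=rot(s['tool_rot']).as_matrix(); y=np.arctan2(M[1,1],M[0,1])+np.pi/2
    r=.1195*np.array([np.cos(y),np.sin(y)]);F=s['ft_force'];print('T_axis %.3f'%(s['moment'][2]-(r[0]*F[1]-r[1]*F[0])))
    out=np.array([np.cos(y),np.sin(y)]); Mp=s['moment'][:2]@np.array([-np.sin(y),np.cos(y)]); print('pitch moment %.3f roll %.3f'%(Mp,s['moment'][:2]@out))
E
python3 - <<'E'
from g import *
ax()
E
```

```text
t 13.85 tcp [ 0.5637 -0.2233  0.148 ] rpy [ 2.315  1.569 -0.07 ] F [ 1.02  0.26 -6.26] M [-0.437  0.295 -0.711] w 0.172 q [-0.56  0.25  1.74  0.    1.14  0.25]
cup yaw 0.7566 axis [ 0.6506 -0.1413] rim-mount 37.4 mm tilt [ 0.08 -0.01]
T_axis -0.649
pitch moment 0.515 roll -0.115
```

The torque rises steadily to about 0.65 N·m, so the cup is against the stop, with zero torque near yaw 0.68. I'll ease off to near the notch centre.

Emit:
{"name": "apply_moves", "arguments": {
  "targets": [0, -4, -0.1, 1.9, 0, 0, 0, 0, -8, -0.3, 3.8, 0, 0, 0, 0, -12, -0.6, 5.7, 0, 0, 0, 0, -12, -0.6, 5.7, 0, 0, 0]
}}

```text
time_s: 14.25
tcp_pos: [0.5556, -0.214, 0.148]
tool_rot: [1.877, 1.57, -0.606]
ft_force: [0.4, -0.2, -6.8]
grip_width: 0.17
```

Run:
```python
from g import *
ax()
```

```text
t 14.25 tcp [ 0.5556 -0.214   0.148 ] rpy [ 1.877  1.57  -0.606] F [ 0.43 -0.18 -6.83] M [-0.446  0.467 -0.145] w 0.17 q [-0.56  0.23  1.77 -0.    1.14  0.35]
cup yaw 0.6589 axis [ 0.6501 -0.1409] rim-mount 37.4 mm tilt [ 0.05 -0.04]
T_axis -0.097
pitch moment 0.642 roll -0.066
```

Emit:
{"name": "apply_moves", "arguments": {
  "targets": [1, 0, -0.4, 0, 0, 0, 0, 2, 0, -0.8, 0, 0, 0, 0, 3, 0, -0.8, 0, 0, 0, 0, 3, 0, -0.8, 0, 0, 0, 0]
}}

```text
time_s: 14.65
tcp_pos: [0.5563, -0.2138, 0.1447]
tool_rot: [2.377, 1.57, -0.107]
ft_force: [-1.6, -1.2, -5.6]
grip_width: 0.167
```

Run:
```python
from g import *
ax()
```

```text
t 14.65 tcp [ 0.5563 -0.2138  0.1447] rpy [ 2.377  1.57  -0.107] F [-1.63 -1.17 -5.59] M [-0.518  0.669  0.029] w 0.167 q [-0.56  0.23  1.77  0.    1.13  0.36]
cup yaw 0.6578 axis [ 0.6508 -0.1407] rim-mount 34.1 mm tilt [ 0.03 -0.  ]
T_axis 0.021
pitch moment 0.845 roll -0.001
```

Emit:
{"name": "apply_moves", "arguments": {
  "targets": [1, 0, 0, 0, 0, 0, 0, 2, 0, 0, 0, 0, 0, 0, 2, 0, 0, 0, 0, 0, 0]
}}

```text
time_s: 14.95
tcp_pos: [0.5565, -0.2137, 0.1429]
tool_rot: [2.379, 1.569, -0.105]
ft_force: [-1.2, -1.1, -6.3]
grip_width: 0.166
```

Run:
```python
from g import *
ax()
```

```text
t 14.95 tcp [ 0.5565 -0.2137  0.1429] rpy [ 2.379  1.569 -0.105] F [-1.18 -1.09 -6.26] M [-0.417  0.605 -0.035] w 0.166 q [-0.56  0.24  1.77  0.    1.13  0.36]
cup yaw 0.6575 axis [ 0.6511 -0.1407] rim-mount 32.3 mm tilt [ 0.07 -0.01]
T_axis -0.019
pitch moment 0.734 roll 0.040
```

Emit:
{"name": "apply_moves", "arguments": {
  "targets": [1, 0, 0.5, 0, 0, 0, 0, 2, 0, 0.7, 0, 0, 0, 0, 2, 0, 0.7, 0, 0, 0, 0]
}}

```text
time_s: 15.25
tcp_pos: [0.5566, -0.2139, 0.1416]
tool_rot: [2.503, 1.568, 0.019]
ft_force: [2.0, 1.6, -1.5]
grip_width: 0.169
```

Run:
```python
from g import *
ax()
```

```text
t 15.25 tcp [ 0.5566 -0.2139  0.1416] rpy [2.503 1.568 0.019] F [ 2.03  1.59 -1.54] M [0.186 0.086 0.083] w 0.169 q [-0.56  0.24  1.77  0.    1.13  0.35]
cup yaw 0.6576 axis [ 0.6512 -0.1408] rim-mount 31.0 mm tilt [0.17 0.  ]
T_axis 0.081
pitch moment -0.045 roll 0.200
```

Emit:
{"name": "apply_moves", "arguments": {
  "targets": [0.7, 0, 0, 0, 0, 0, 0, 1.5, 0, 0, 0, 0, 0, 0, 1.5, 0, 0, 0, 0, 0, 0]
}}

```text
time_s: 15.55
tcp_pos: [0.5562, -0.2144, 0.1395]
tool_rot: [2.016, 1.568, -0.468]
ft_force: [2.4, 0.4, -2.3]
grip_width: 0.169
```

Run:
```python
from g import *
ax()
```

```text
t 15.55 tcp [ 0.5562 -0.2144  0.1395] rpy [ 2.016  1.568 -0.468] F [ 2.42  0.36 -2.27] M [-0.075 -0.027 -0.048] w 0.169 q [-0.56  0.24  1.78  0.    1.12  0.36]
cup yaw 0.6574 axis [ 0.6508 -0.1413] rim-mount 28.9 mm tilt [ 0.12 -0.06]
T_axis 0.095
pitch moment 0.025 roll -0.076
```

Emit:
{"name": "apply_moves", "arguments": {
  "targets": [0.5, 0, 0.3, 0, 0, 0, 0, 1, 0, 0.5, 0, 0, 0, 0, 1, 0, 0.5, 0, 0, 0, 0]
}}

```text
time_s: 15.85
tcp_pos: [0.5562, -0.2145, 0.139]
tool_rot: [2.366, 1.568, -0.118]
ft_force: [4.6, 1.9, -0.1]
grip_width: 0.167
```

Run:
```python
from g import *
ax()
```

```text
t 15.85 tcp [ 0.5562 -0.2145  0.139 ] rpy [ 2.366  1.568 -0.118] F [ 4.55  1.93 -0.15] M [ 0.283 -0.409  0.052] w 0.167 q [-0.56  0.24  1.78  0.    1.12  0.35]
cup yaw 0.6573 axis [ 0.6508 -0.1415] rim-mount 28.4 mm tilt [ 0.17 -0.02]
T_axis 0.201
pitch moment -0.497 roll -0.026
```

The load has moved off the tool, and the cup resists further lowering at rim +28.4 mm, which is the locked height. I'll relax the side force and then test that it can't turn back.

Emit:
{"name": "apply_moves", "arguments": {
  "targets": [-0.6, 0, -0.8, 0, 0, 0, 0, -0.6, 0, -0.8, 0, 0, 0, 0, -0.6, 0, -0.8, 0, 0, 0, 0]
}}

```text
time_s: 16.15
tcp_pos: [0.5561, -0.2143, 0.1391]
tool_rot: [1.952, 1.569, -0.533]
ft_force: [1.9, -1.7, -0.8]
grip_width: 0.169
```

Run:
```python
from g import *
ax()
```

```text
t 16.15 tcp [ 0.5561 -0.2143  0.1391] rpy [ 1.952  1.569 -0.533] F [ 1.94 -1.71 -0.79] M [-0.182 -0.147 -0.061] w 0.169 q [-0.56  0.24  1.78  0.    1.12  0.36]
cup yaw 0.6572 axis [ 0.6507 -0.1413] rim-mount 28.5 mm tilt [ 0.07 -0.04]
T_axis 0.243
pitch moment -0.006 roll -0.234
```

Emit:
{"name": "apply_moves", "arguments": {
  "targets": [0, -3.6, -0.05, 1.7, 0, 0, 0, 0, -7.2, -0.2, 3.4, 0, 0, 0, 0, -7.2, -0.2, 3.4, 0, 0, 0]
}}

```text
time_s: 16.45
tcp_pos: [0.5521, -0.2088, 0.1393]
tool_rot: [1.791, 1.568, -0.752]
ft_force: [3.6, -3.1, -3.3]
grip_width: 0.171
```

Run:
```python
from g import *
ax()
```

```text
t 16.45 tcp [ 0.5521 -0.2088  0.1393] rpy [ 1.791  1.568 -0.752] F [ 3.56 -3.09 -3.25] M [-0.479 -0.364  0.14 ] w 0.171 q [-0.55  0.23  1.79 -0.    1.12  0.42]
cup yaw 0.5985 axis [ 0.6508 -0.1415] rim-mount 28.7 mm tilt [ 0.13 -0.12]
T_axis 0.685
pitch moment -0.031 roll -0.601
```

Turning back meets a wall, with torque up to 0.69 N·m, so the lugs are in their notches. I'll go back to neutral.

Emit:
{"name": "apply_moves", "arguments": {
  "targets": [0, 4.2, 0, -2, 0, 0, 0, 0, 8.4, -0.3, -4, 0, 0, 0, 0, 8.4, -0.3, -4, 0, 0, 0]
}}

```text
time_s: 16.75
tcp_pos: [0.5569, -0.2152, 0.1389]
tool_rot: [2.491, 1.57, 0.017]
ft_force: [1.3, -0.3, -1.8]
grip_width: 0.169
```

Run:
```python
from g import *
ax()
im=manip.capture('scene')[:,:,::-1];cv2.imwrite('pics/scene6.png',im);A=cv2.resize(im[150:250,180:280],None,fx=6,fy=6,interpolation=cv2.INTER_CUBIC);cv2.imwrite('pics/scene6c.png',cv2.convertScaleAbs(A,alpha=1.5))
ax()
```

```text
t 16.75 tcp [ 0.5569 -0.2152  0.1389] rpy [2.491 1.57  0.017] F [ 1.26 -0.3  -1.79] M [-0.158 -0.188 -0.153] w 0.169 q [-0.56  0.24  1.77  0.    1.12  0.34]
cup yaw 0.6677 axis [ 0.6507 -0.1412] rim-mount 28.3 mm tilt [0.05 0.  ]
T_axis -0.031
pitch moment -0.050 roll -0.240
t 16.8 tcp [ 0.5568 -0.2151  0.1389] rpy [ 2.379  1.57  -0.095] F [ 1.44 -1.47 -2.25] M [-0.17  -0.152 -0.219] w 0.174 q [-0.56  0.24  1.77  0.    1.12  0.34]
cup yaw 0.6671 axis [ 0.6506 -0.1411] rim-mount 28.3 mm tilt [ 0.05 -0.  ]
T_axis 0.026
pitch moment -0.014 roll -0.228
```

View pics/scene6c.png

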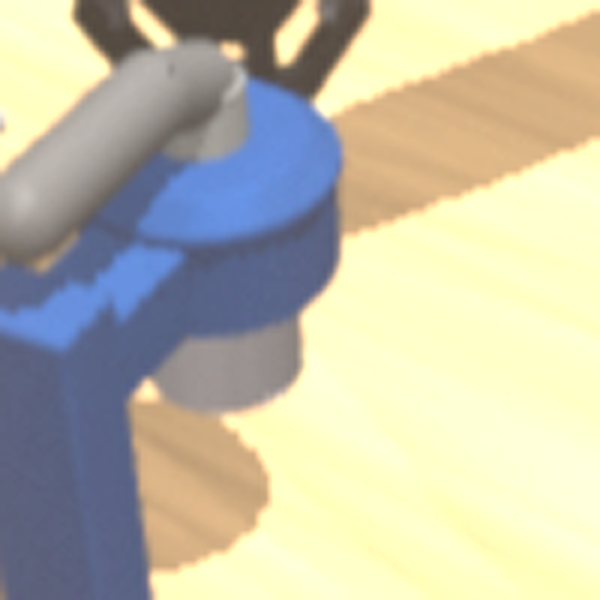

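The torque is near zero and the cup sits level in the housing, with the handle hidden behind it. I'll let go.

Emit:
{"name": "apply_moves", "arguments": {
  "targets": [0, 0, 0, 0, 0, 0, 25, 0, 0, 0, 0, 0, 0, 35, 0, 0, 0, 0, 0, 0, 50, 0, 0, 0, 0, 0, 0, 70, 0, 0, 0, 0, 0, 0, 70, 0, 0, 0, 0, 0, 0, 70, 0, 0, 0, 0, 0, 0, 70]
}}

```text
time_s: 17.5
tcp_pos: [0.5569, -0.2148, 0.139]
tool_rot: [2.349, 1.57, -0.124]
ft_force: [0.2, 0.3, -0.6]
grip_width: 0.703
```

Run:
```python
from g import *
ax()
im=manip.capture('scene')[:,:,::-1];cv2.imwrite('pics/scene7.png',im);A=cv2.resize(im[150:250,180:280],None,fx=6,fy=6,interpolation=cv2.INTER_CUBIC);cv2.imwrite('pics/scene7c.png',cv2.convertScaleAbs(A,alpha=1.5))
```

```text
t 17.5 tcp [ 0.5569 -0.2148  0.139 ] rpy [ 2.349  1.57  -0.124] F [ 0.24  0.35 -0.57] M [ 0.03   0.033 -0.063] w 0.703 q [-0.56  0.24  1.77  0.    1.12  0.34]
cup yaw 0.6680 axis [ 0.6507 -0.1408] rim-mount 28.4 mm tilt [ 0.07 -0.01]
T_axis -0.077
pitch moment 0.007 roll 0.044
```

View pics/scene7c.png

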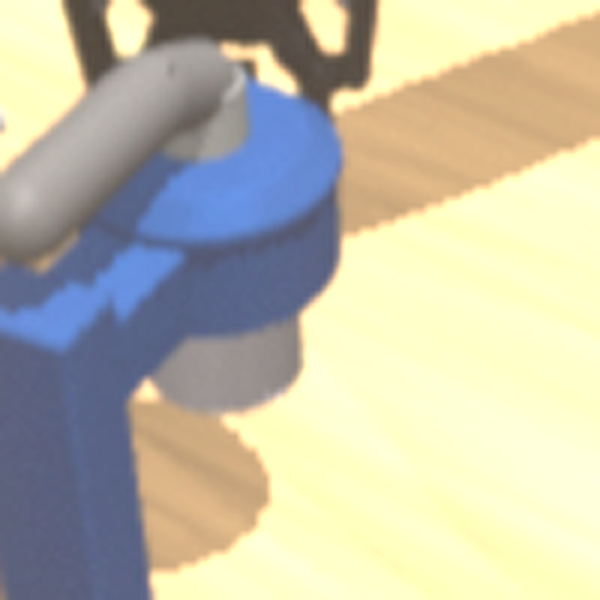

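The cup hangs unchanged with the fingers open. I'll withdraw straight up, then outwards.

Emit:
{"name": "apply_moves", "arguments": {
  "targets": [-10, 0, 0, 0, 0, 0, 70, -30, 0, 2, 0, 0, 0, 70, -60, 0, 5, 0, 0, 0, 70, -90, 0, 15, 0, 0, 0, 70, -120, 0, 40, 0, 0, 0, 70, -140, 0, 70, 0, 0, 0, 70, -150, 0, 110, 0, 0, 0, 70, -150, 0, 130, 0, 0, 0, 70, -150, 0, 130, 0, 0, 0, 70]
}}

```text
time_s: 18.45
tcp_pos: [0.4534, -0.2969, 0.2904]
tool_rot: [1.818, 1.568, -0.659]
ft_force: [0.4, -0.4, 0.3]
grip_width: 0.701
```

Run:
```python
from g import *
st()
from ov import *
im=manip.capture('scene')[:,:,::-1].copy();cv2.imwrite('pics/scene8.png',im);A=cv2.resize(im[140:250,170:290],None,fx=6,fy=6,interpolation=cv2.INTER_CUBIC);cv2.imwrite('pics/scene8c.png',cv2.convertScaleAbs(A,alpha=1.5))
im=manip.capture('top')[:,:,::-1].copy();cv2.imwrite('pics/top8.png',im);cv2.imwrite('pics/top8c.png',cv2.convertScaleAbs(cv2.resize(im[110:270,270:410],None,fx=4,fy=4,interpolation=cv2.INTER_CUBIC),alpha=1.5))
```

```text
t 18.45 tcp [ 0.4534 -0.2969  0.2904] rpy [ 1.818  1.568 -0.659] F [ 0.35 -0.39  0.34] M [-0.016 -0.001 -0.006] w 0.701 q [-0.79 -0.05  1.79  0.    1.39  0.12]
```

View pics/scene8.png

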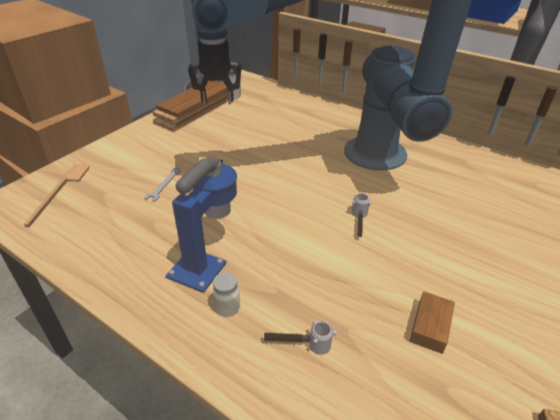

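View pics/scene8c.png

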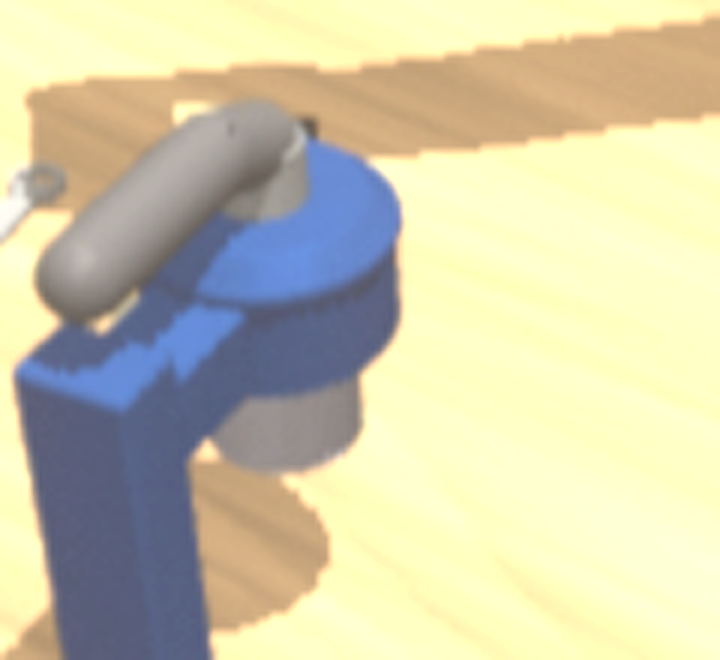

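View pics/top8c.png

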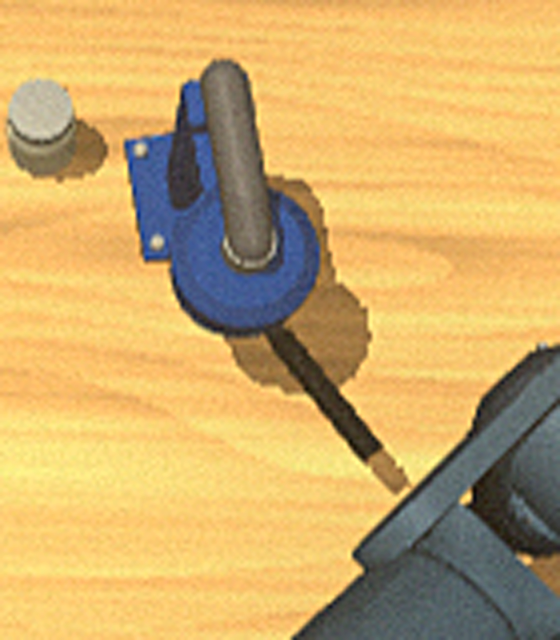

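The cup hangs on its own in the housing, with the handle pointing away from the column, its end at (372,455) in the top crop. The jar, offcut and spanner haven't moved. An overlay will check its level and yaw.

Run:
```python
from ov import *
im=cv2.convertScaleAbs(cv2.imread('pics/top8.png'),alpha=1.5);im2=cv2.convertScaleAbs(cv2.imread('pics/scene8.png'),alpha=1.5)
for yw in(.66,):
    A=show('top',im,300,130,80,110,6,'',None,[.651,-.142,yw],.109)
    B=show('scene',im2,170,140,90,110,6,'',None,[.651,-.142,yw],.109)
cv2.imwrite('pics/ov8.png',np.hstack([A[:, :],B])[:600,:800])
a=cv2.imread('pics/scene0.png').astype(int);b=cv2.imread('pics/scene8.png').astype(int);d=abs(a-b).max(2)
for n,(x0,y0,w,h) in dict(jar=(212,274,30,42),offcut=(410,290,46,62),spanner=(142,164,42,38),cupS=(262,318,74,36),cupXS=(350,192,24,46)).items(): print(n,d[y0:y0+h,x0:x0+w].mean().round(1),(d[y0:y0+h,x0:x0+w]>60).sum())
```

```text
jar 1.4 0
offcut 1.4 0
spanner 5.3 54
cupS 1.7 0
cupXS 2.3 6
```

View pics/ov8.png

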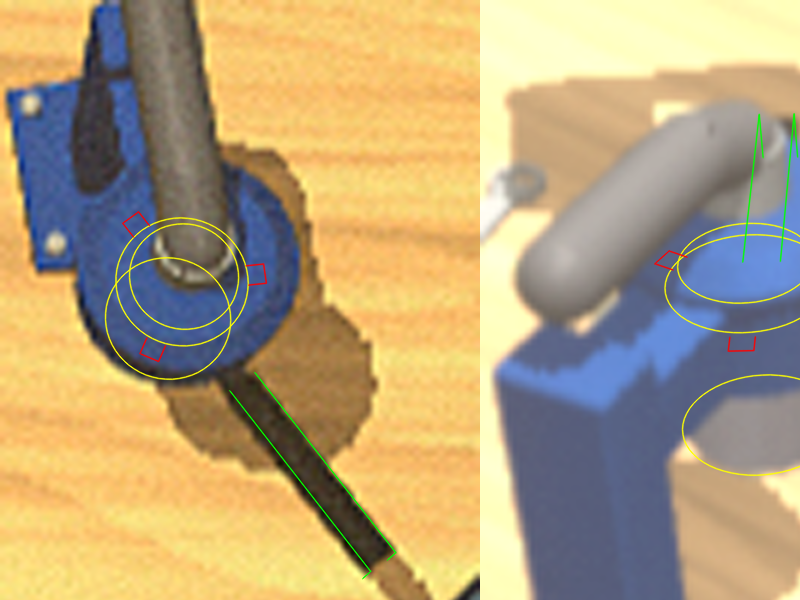

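The model at yaw 0.66 and rim +28 mm matches both views. The handle end peeks out over the housing where a level handle should, within about 1 px. The spanner difference is the arm's shadow. I'll hand in.

```bash
python3 -c "
from station import manip
print(manip.sign_off())"
```

```text
the job is handed in; nothing more can be done
None
```

The dust cup is refitted and hangs locked and level on its own with the gripper clear. I handed the job in about 18.6 s into the run, and `sign_off` gave no verdict.

- **What I did:** I took the largest cup by its handle and raised it under the mount. A light sweep found the slots at a yaw of about −0.1 rad. The push against the spring was about 4 N. I then turned it counter-clockwise to the stop, eased off about 0.1 rad and let it down.
- **Forces:** Net vertical force at the wrist stayed under about 5 N. Torque against the stop was about 0.65 N·m, roughly 16 N at the lugs. These readings are from the end of each move, so a brief higher peak in between would not show.
- **Lock check:** Lowering met resistance with the rim at +28.4 mm, against 28 mm expected. Turning it back met a wall, with torque rising from 0.24 to 0.69 N·m.
- **After release:** The pictures match a level cup at yaw 0.66 in both views, to about 1 pixel. The jar and offcut are unchanged. The spanner area differs a little, which I put down to the arm's shadow.
- **What disagreed:** The stop came at yaw about 0.68–0.70, and 0.72–0.75 was expected from the slot position I felt. I think my first contact was slightly off-centre. Side forces of 2–5 N showed while entering the slots and letting the cup down, and I trimmed them out.

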